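# Hang the delivery clipboard on the sloped stand and hold the stamp in its box

### The job

Hang the blue clipboard by its steel eye on the peg of the grey sloped stand, paper up and straight down the slope so that it lies flat there and cannot slide off, and let go of it. Then take the black self-inking stamp that stands on the desk left of the stand, set it inside the red printed box on the paper, square with the box and square to the sloping paper, and with a light hand press its top down to about the end of its stroke. Finish while still holding the stamp pressed down like this, without letting go or lifting, and leave the tumbler, dropper bottle, red case and mint tub where they are.

Things in the scene. Friction and masses are not known exactly. Their poses are not given: they have to be found in the camera images.
- slope: sloping top of the fixed stand (grey board 8 mm thick on a dark wire frame): 222 mm (its x, up the slope) by 150 mm (y), rising 20 degrees away from the robot, no ledge. Origin at the centre of its upper face, 57 mm above the desk; y across to the left, z square out of it. Lower edge 19 mm, upper edge 95 mm above the desk. Turned by up to 0.25 rad. Slick: a clipboard not on the peg slides off
- peg_foot (a point): foot of the stand's steel peg on the board's upper face, at x = +90 mm, y = 0 of slope; the peg is 7 mm thick, 21 mm long with a tapered tip (the last 4 mm), and stands square to the slope (along z of slope)
- clipboard: blue memo clipboard, 0.11 to 0.18 kg, board 150 (x) by 110 (y) by 4 mm, lying paper up. Origin: centre of its underside; x to the clip end, z out of the paper. Steel clip, a block 46 wide (y), 20 long (x), 20 mm high above the board, centred at x = +60 mm: grip it across the 46 mm. A tab 30 mm wide, 4 mm thick, level with the board, runs on to x = +112 mm. Centre of mass about x = +25 mm
- eye (a point): centre of the round hole, 14 mm across, in the clipboard's tab, at the underside (clipboard x = +98 mm, y = 0)
- clip_top (a point): middle of the top of the clipboard's clip, 24 mm above the board's underside
- print_box (a point): centre of the red printed box on the clipboard's paper (clipboard x = -15 mm, y = 0, on the upper face); inside its lines it measures 48 mm along the clipboard's x and 74 mm along its y
- stamp: black self-inking stamp, 0.14 kg, standing on the desk left of the stand (not the fixed one far off on the monitor shelf), 44 mm (x) by 68 mm (y) by 86 mm high. Origin at the centre of its underside, z up. Feet: two side walls 34 mm long (x) at y = -29.5 and +29.5 mm. Its top part, 44 by 68 mm and from 42 to 85 mm above the underside, is the part to grip (across the 44 mm, along x) and to press
- stamp_press (a joint): how far the stamp's top part is pushed down against its spring, 0 (up) to 0.016 m (end of stroke); the spring takes about 5 N half-way and 9 N at the end of the stroke (friction included), then the stop is hard
- mint_tin: white tub with a teal lid, 63 x 105 x 26 mm; origin at the centre of its underside; leave alone
- tumbler: tall steel-white tumbler with a black lid, 90 mm across, 189 mm tall, standing; origin at the centre of its underside; leave alone
- eye_drops: small brown dropper bottle with a black top, 34 mm across, 102 mm tall, standing; origin at the centre of its underside; leave alone
- red_case: red hard case with a black patch, 120 x 60 x 30 mm; origin at the centre of its underside; leave alone
There are look-alikes about, which are no part of the job. Leave any pink or turquoise look-alike of the stamp alone.

How it is judged:
By the outcome, as a careful person would: the job done as asked, in the order asked, and still so for the second after the job is handed in, while the arm keeps its last pose, push and grip.
It also fails if it takes over 64 s, if anything falls off the work surface, if the arm or the gripper's body presses on something with over 40 N, if the wrist force passes 120 N, or if a joint passes its speed limit or range.

### The arm

A 6-joint arm with a two-finger parallel gripper is mounted at the origin on a cart in front of the work surface, level with it; the furniture and walls round the work are solid. World frame = base frame: x ahead of the robot, y to its left, z up, the work surface at z = 0. Lengths are in m, angles in rad, forces in N, time in s.
With the tool pointing down it reaches from about 0.225 to 0.725 m from the base axis. Payload 3.1 kg.
Tool frame: the origin (TCP) lies midway between the tips of the shut fingers; the grasp point (between the pads) lies 19 mm behind it (arm.hold_point_z is the distance from the TCP to the grasp point, in m); z points along the fingers, y is the line along which they close (so a half turn about z gives the same grasp; the last joint's range is limited). The gripper opens to 85 mm and grips with 20 to 120 N. Pads are 22 mm wide; open, the fingers measure 114 mm over their backs; the gripper's body (76 mm by 85 mm) begins 54 mm behind the grasp point. The pads swing forward as they close: fully open they stand 13 mm farther back than shut.
Start: joints at [-1.445, 0.048, 0.099, 1.622, 0, 1.443], TCP at [0.132, -0.508, 0.231] pointing down, gripper open.
Joint ranges: [-2.91, 2.91], [-0.99, 1.94], [-1.21, 1.42], [-2.12, 2.29], [-1.49, 1.47], [-3.14, 3.14]. Speed limits (rad/s): [2.79, 2.79, 3.14, 3.14, 3.14, 3.14].

### API

Orientations are given as a unit quaternion [x, y, z, w].
In Python, from plant import arm gives the robot as it stands. Calls block until the motion is done:
- arm.move_pose(position, orientation): joint-space move of the TCP to a pose.
- arm.move_l(position, v=0.15, ori=None, contact_N=None): straight line of the TCP; ori=None keeps the orientation; v is the mean speed in m/s. With contact_N (N) it stops when the force on the tool has changed by that much, and returns True; else False.
- arm.movej(angles): joint-space move.
- arm.ungrasp() and arm.close_gripper(strength=None): open the fingers fully, or close them until they stop; strength is the grip in N (None keeps the last).
- arm.wait(seconds).
- arm.ik(position, orientation): joint angles nearest the present ones, or None.
- arm.get_state(): the state.
- arm.grab_frame(name): name is "side" or "top"; returns a dict with "pixels" (480x640x3 uint8, red, green, blue), "fov_y" (degrees; the focal length in pixels is half the picture's height over the tangent of half this angle, whatever the lens; pixels are square), "cx", "cy" (the principal point, pixels), "D" ([k1, k2, p1, p2, k3] as OpenCV has them; the pictures are not rectified), "T" (4x4, takes a point from camera to world coordinates). Camera axes: x right, y down, z forward; pixel columns grow to the right and rows downward; lengths in m; the calibration is good to about 2 mm. A picture is of the moment at which its call begins. There is no depth.
A pose or a line that the arm cannot do raises arm.MotionError and nothing moves.
- arm.sign_off(): hands the job in; it is judged then, once.
The state is a dict: "time": time; "joints": joint angles; "qvel": joint speeds; "joint_torque": joint torques, N m; "position": TCP position; "ee_rot": TCP orientation; "ft_force": force on the tool from outside, world axes, zero at the start; "moment": the same for the moment, N m; "width": finger opening in m; "grip_force": force on a finger pad.
Only numpy, scipy, OpenCV 4.12 (cv2) and the standard library are available. Lean on these libraries where they do the work, as an engineer would, in place of code of your own. Each camera call takes 0.05 s, during which the arm holds its last target. There are 200 camera calls.

## Working session

There is one attempt and no reset: what is moved stays moved. The work goes in short steps, each a Python script; the robot and the scene stay as the last script left them, time stands still between calls to the robot, and variables do not carry over. Pictures are saved under pics/ and viewed, at most 10 in all, crops included, and the job is handed in when it is done.

```bash
ls; mkdir -p pics; python3 - <<'E'
from plant import arm
import cv2,numpy as np,pickle
for n in("top","side"):
    f=arm.grab_frame(n); pickle.dump(f,open(f"pics/{n}0.pkl","wb"))
    cv2.imwrite(f"pics/{n}0.png",f["pixels"][:,:,::-1])
    print(n,f["fov_y"],f["cx"],f["cy"],f["D"]);print(np.round(f["T"],3))
s=arm.get_state();print(s["time"],s["ee_rot"],arm.hold_point_z,s["ft_force"])
E
```

```text
pics
top 48.07883730345446 310.42274638414364 227.87044018271087 [-0.13770408  0.          0.          0.          0.        ]
[[-0.015 -0.983  0.181  0.354]
 [-1.     0.019  0.017 -0.011]
 [-0.02  -0.18  -0.983  1.308]
 [ 0.     0.     0.     1.   ]]
side 49.57152628718875 327.23267456288227 243.80916211006206 [-0.08670748  0.          0.          0.          0.        ]
[[-0.891 -0.272  0.363  0.103]
 [-0.454  0.56  -0.693  0.82 ]
 [-0.015 -0.782 -0.623  0.838]
 [ 0.     0.     0.     1.   ]]
0.1 [ 9.91958455e-01  1.26559183e-01  6.36265980e-06 -1.09383803e-03] 0.0187 [ 0.9879113  -0.41303106  0.12674077]
```

View pics/top0.png

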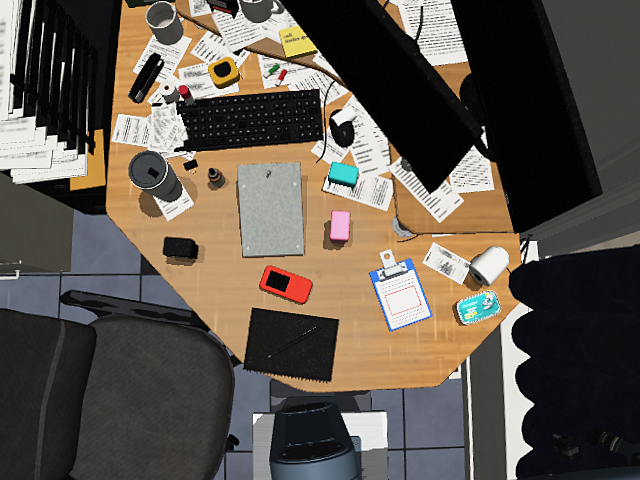

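View pics/side0.png

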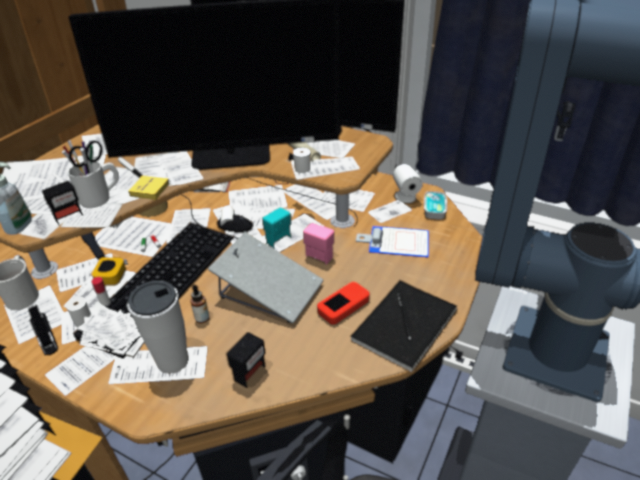

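```bash
cat > mont.py <<'E'
import cv2,numpy as np
def crop(img,x0,y0,w,h,s):
    c=cv2.resize(img[y0:y0+h,x0:x0+w],None,fx=s,fy=s,interpolation=cv2.INTER_CUBIC)
    for x in range(-(-x0//10)*10,x0+w,10):
        X=int((x-x0+.5)*s);cv2.line(c,(X,0),(X,5),(0,255,0),1);cv2.putText(c,str(x),(X-8,14),0,.3,(0,255,0),1)
    for y in range(-(-y0//10)*10,y0+h,10):
        Y=int((y-y0+.5)*s);cv2.line(c,(0,Y),(5,Y),(0,255,0),1);cv2.putText(c,str(y),(7,Y+3),0,.3,(0,255,0),1)
    return c
def mont(cs,fn,W=800,H=600):
    o=np.zeros((H,W,3),np.uint8)
    for c,x,y in cs: o[y:y+c.shape[0],x:x+c.shape[1]]=c[:H-y,:W-x]
    cv2.imwrite(fn,o)
E
python3 - <<'E'
import cv2
from mont import *
t=cv2.imread("pics/top0.png");s=cv2.imread("pics/side0.png")
mont([(crop(t,362,242,78,96,6),0,0),(crop(t,155,230,48,36,6),480,0),(crop(s,222,330,52,60,6),480,220)],"pics/m1.png")
mont([(crop(t,228,155,84,110,5),0,0),(crop(s,203,230,126,96,3),422,0),(crop(s,350,220,84,40,4.4),422,300)],"pics/m2.png")
E
```

```text
(no output)
```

View pics/m1.png

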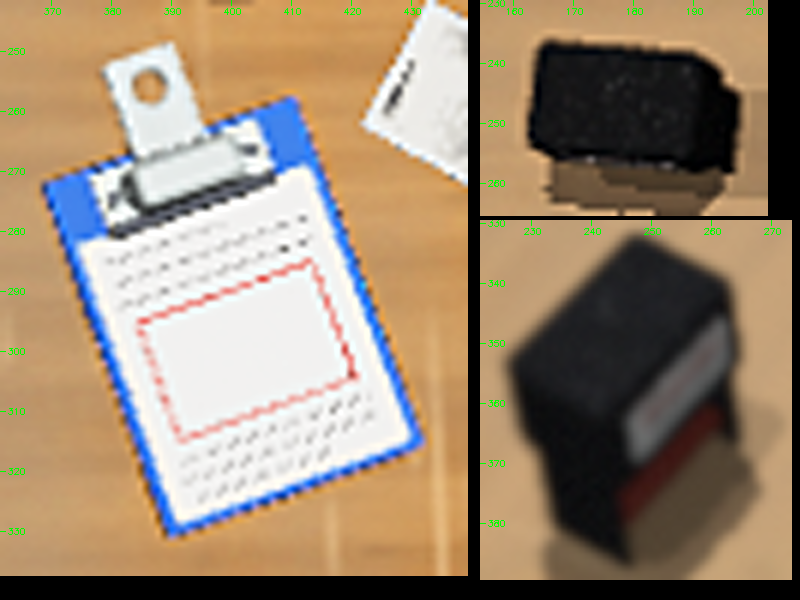

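View pics/m2.png

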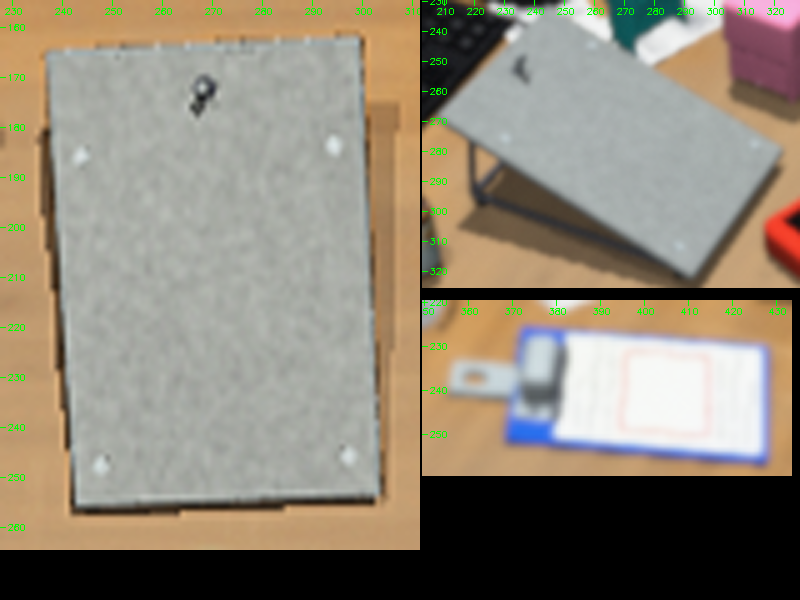

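```bash
cat > lib.py <<'E'
import numpy as np,cv2,pickle
from scipy.spatial.transform import Rotation as R
from scipy.optimize import least_squares
def proj(f,P):
    P=np.atleast_2d(np.asarray(P,float)); T=np.linalg.inv(f["T"]); fl=240/np.tan(np.radians(f["fov_y"]/2))
    K=np.array([[fl,0,f["cx"]],[0,fl,f["cy"]],[0,0,1]])
    return cv2.projectPoints(P,cv2.Rodrigues(T[:3,:3])[0],T[:3,3],K,np.array(f["D"],float))[0][:,0]
def pose(p,tilt=0.,z=0.):   # p=x,y,yaw ; tilt: rise along x
    return R.from_euler('z',p[2])*R.from_euler('y',-tilt),np.array([p[0],p[1],z])
def pts(p,L,tilt=0.,z=0.):
    r,t=pose(p,tilt,z); return r.apply(np.atleast_2d(L))+t
def fit(p0,obs,tilt=0.,z=0.):
    # obs: list of (frame, local pts, pixels)
    g=lambda p:np.concatenate([(proj(f,pts(p,L,tilt,z))-np.array(px)).ravel() for f,L,px in obs])
    s=least_squares(g,p0,loss='soft_l1',x_scale=[.01,.01,.1]); return s.x,g(s.x).reshape(-1,2)
E
cat > fit0.py <<'E'
from lib import *
t=pickle.load(open("pics/top0.pkl","rb"));s=pickle.load(open("pics/side0.pkl","rb"))
m=lambda A,ox,oy,x0,y0,k:(np.array(A,float)-[ox,oy])/k+[x0-.5,y0-.5]
np.set_printoptions(precision=4,suppress=True)
C=np.array([[75,55,4],[75,-55,4],[-75,-55,4],[-75,55,4],[98,0,4],[9,37,4],[9,-37,4],[-39,-37,4],[-39,37,4]])/1e3
ct=m([[42,184],[296,96],[424,444],[170,538],[150,86],[137,321],[310,261],[357,378],[180,440]],0,0,362,242,6)
Cs=C[[0,1,2,3,4]]
cs=m([[506,442],[523,327],[768,347],[767,464],[474,377]],422,300,350,220,4.4)
S=np.array([[111,75,0],[111,-75,0],[-111,-75,0],[-111,75,0]])/1e3
st=m([[47,53],[361,38],[380,497],[73,507]],0,0,228,155,5)
ss=m([[437,110],[781,152],[693,282]],422,0,203,230,3); Ss=S[[0,2,3]]
B=np.array([[22,34,85],[22,-34,85],[-22,-34,85],[-22,34,85]])/1e3
bt=m([[541,42],[530,152]],480,0,155,230,6); Bt=B[[0,3]]
bs=m([[510,360],[637,236],[732,290],[625,425]],480,220,222,330,6); Bs=B
for n,p0,tl,z,a,b in [("clip",[.35,-.22,.3],0,0,(t,C,ct),(s,Cs,cs)),("slope",[.45,.08,0],np.radians(20),.057,(t,S,st),(s,Ss,ss)),("stamp",[.4,.3,0],0,0,(t,Bt,bt),(s,Bs,bs))]:
    for o in ([a],[b],[a,b]):
        p,r=fit(p0,o,tl,z); print(n,p,"rms",np.sqrt((r**2).mean()))
    print(r)
    if n=="slope":
        for h in(0,.021): print("peg",proj(t,pts(p,[.09,0,h],tl,z)),proj(s,pts(p,[.09,0,h],tl,z)))
E
python3 fit0.py
```

```text
clip [ 0.4272 -0.2027  0.3146] rms 0.30515304352742845
clip [ 0.4275 -0.2016  0.3139] rms 0.2599709390527321
clip [ 0.4274 -0.2025  0.3146] rms 0.3117826465276547
[[-0.0764 -0.0621]
 [-0.1778 -0.1628]
 [ 0.1577  0.1747]
 [-0.2322 -0.1355]
 [-0.1333  0.0251]
 [ 0.3579  0.3866]
 [ 0.0974  0.2747]
 [-0.8157 -0.4696]
 [ 0.0089 -0.5645]
 [-0.137  -0.572 ]
 [-0.1417 -0.0997]
 [ 0.3698 -0.024 ]
 [ 0.3772 -0.3305]
 [ 0.3554  0.2232]]
slope [0.6294 0.106  0.0179] rms 0.3538495978093626
slope [ 0.6301  0.1073 -0.0014] rms 1.0766163320278097
slope [0.6299 0.1066 0.0118] rms 0.8665288678472913
[[-0.3736 -1.0234]
 [ 0.2622 -0.2325]
 [-0.2749  0.2851]
 [-0.6446  0.0574]
 [ 0.1994  1.6107]
 [ 1.9156 -0.8201]
 [-0.1941 -1.2701]]
peg [[268.5392 171.8541]] [[234.8493 253.0631]]
peg [[267.7546 172.4315]] [[236.3927 247.1801]]
stamp [ 0.5407  0.3201 -0.0688] rms 0.09802935600946397
stamp [ 0.5369  0.3255 -0.0485] rms 1.5203061110827045
stamp [ 0.5391  0.323  -0.0718] rms 1.5428962035770175
[[-1.1886  0.5011]
 [-1.2637  0.7779]
 [-0.8887  0.3976]
 [ 0.3585 -2.4743]
 [ 2.8279 -2.6561]
 [-1.3773 -0.7439]]
```

```bash
cat > sil.py <<'E'
from lib import *
from scipy.optimize import minimize
def silh(f,hulls,box,k=8):
    x0,y0,w,h=box; m=np.zeros((h*k,w*k),np.uint8)
    for P in hulls:
        q=((proj(f,P)-[x0-.5,y0-.5])*k).astype(np.float32); cv2.fillConvexPoly(m,cv2.convexHull(q).astype(np.int32),255)
    return cv2.resize(m,(w,h),interpolation=cv2.INTER_AREA)/255.
def sfit(p0,items,tilt,z,boxes):
    # items: (frame, soft mask, box)
    def c(p):
        H=[pts(p,B,tilt,z) for B in boxes]
        return sum(np.abs(silh(f,H,b)-m).sum() for f,m,b in items)
    s=None
    for i in range(3):
        q=p0 if s is None else s.x
        s=minimize(c,q,method='Nelder-Mead',options=dict(initial_simplex=np.array([q,q+np.array([.006,0,0]),q+np.array([0,.006,0]),q+np.array([0,0,.06])]),xatol=1e-5,fatol=1e-2))
    return s.x,s.fun
def bx(xs,ys,zs): return np.array([[x,y,z] for x in xs for y in ys for z in zs])/1e3
E
python3 - <<'E'
from sil import *
t=pickle.load(open("pics/top0.pkl","rb"));s=pickle.load(open("pics/side0.pkl","rb"))
def cut(f,b): x,y,w,h=b; return f["pixels"][y:y+h,x:x+w].astype(float)
def big(m):
    n,l,st,_=cv2.connectedComponentsWithStats((m>.5).astype(np.uint8)); k=1+np.argmax(st[1:,4])
    return m*cv2.dilate((l==k).astype(np.uint8),np.ones((3,3)))
# stamp: darkness
bt=(152,225,60,45);bs=(215,320,70,75)
it=[]
for f,b in((t,bt),(s,bs)):
    c=cut(f,b); 
    sat=c[...,0]-c[...,2]; v=c.max(2)
    # background & shadow are brownish: R-B large ; black: small
    if f is t: m=np.clip((75-v)/50,0,1)
    else: m=np.clip((75-v)/30,0,1)
    m=big(m); 
    if f is s: m=np.maximum(m, cv2.morphologyEx((m>.5).astype(np.uint8),cv2.MORPH_CLOSE,np.ones((15,15)))*(m>0.99))
    it.append((f,m,b))
bo=[bx((-22,22),(-34,34),(42,85)),bx((-17,17),(-32,32),(0,42))]
p0=np.array([.539,.322,-.06])
for k in([it[0]],[it[1]],it): print("stamp",*sfit(p0,k,0,0,bo), [i[1].sum() for i in k])
bt=(225,150,90,115);bs=(195,220,140,112)
it=[]
for f,b in((t,bt),(s,bs)):
    c=cut(f,b); v=c.max(2); d=c[...,0]-c[...,2]
    m=np.clip((v-60)/60,0,1)*np.clip((40-d)/40*1.6,0,1); m=big(m)
    m=np.where(cv2.morphologyEx((m>.5).astype(np.uint8),cv2.MORPH_CLOSE,np.ones((9,9)))>0,np.maximum(m,cv2.erode(cv2.morphologyEx((m>.5).astype(np.uint8),cv2.MORPH_CLOSE,np.ones((9,9))),np.ones((3,3)))),m)
    it.append((f,m,b)); cv2.imwrite(f"pics/mask{len(it)}.png",m*255)
bo=[bx((-111,111),(-75,75),(0,))]
for k in([it[0]],[it[1]],it): print("slope",*sfit(np.array([.63,.1065,.012]),k,np.radians(20),.057,bo),[i[1].sum() for i in k])
E
```

```text
stamp [ 0.54064468  0.32277315 -0.11334422] 112.20745098039214 [np.float64(609.22)]
stamp [0.54278506 0.32257532 0.20743527] 535.9843137254902 [np.float64(1045.2)]
stamp [ 0.53986002  0.32239627 -0.01971056] 728.8160784313726 [np.float64(609.22), np.float64(1045.2)]
slope [0.62972047 0.10586748 0.02095509] 77.26862745098039 [np.float64(5721.793333333333)]
slope [0.62945728 0.10887851 0.01307903] 1667.1302352941175 [np.float64(6752.788666666666)]
slope [0.63008856 0.10652395 0.01234842] 1842.6188627450983 [np.float64(5721.793333333333), np.float64(6752.788666666666)][ WARN:0@1.477] global loadsave.cpp:1063 imwrite_ Unsupported depth image for selected encoder is fallbacked to CV_8U.
```

```bash
cat > rob.py <<'E'
from lib import *
from plant import arm
CL=np.array([.4274,-.2025,.3146]); SL=np.array([.6297,.1060,.020]); TI=np.radians(20)
rS,tS=pose(SL,TI,.057)
flip=R.from_matrix(np.diag([1.,-1,-1]))   # tool x = obj x, tool y=-obj y, tool z=-obj z
def snap(n):
    for c in("top","side"):
        f=arm.grab_frame(c); pickle.dump(f,open(f"pics/{c}{n}.pkl","wb")); cv2.imwrite(f"pics/{c}{n}.png",f["pixels"][:,:,::-1])
def say(): 
    s=arm.get_state(); print("t%.1f"%s["time"],np.round(s["position"],4),"F",np.round(s["ft_force"],2),"w%.4f g%.1f"%(s["width"],s["grip_force"]))
E
python3 - <<'E'
from rob import *
rC,tC=pose(CL); q=(rC*flip).as_quat(); c=rC.apply([.06,0,0])+tC
arm.move_pose([c[0],c[1],.12],q); say()
arm.move_l([c[0],c[1],.035],v=.12)
print(arm.move_l([c[0],c[1],.005],v=.03,contact_N=6)); say()
arm.close_gripper(80); say()
# tool->clipboard
s=arm.get_state(); rT=R.from_quat(s["ee_rot"]); rr=rT.inv()*rC; tr=rT.inv().apply(tC-s["position"])
pickle.dump((rr.as_quat(),tr),open("rel.pkl","wb")); print(rr.as_quat(),tr)
arm.move_l([c[0],c[1],.18],v=.12); say()
# pre-place: clipboard eye over peg, 45 mm above slope
h=rS.apply([.09-.098-.0015,0,.045])+tS
rt=rS*rr.inv(); pt=h-rt.apply(tr)
arm.move_pose(pt,rt.as_quat()); say(); print(pt)
arm.wait(.3); snap(1); say()
E
python3 - <<'E'
import sys; sys.path.insert(0,'.')
import os; os.chdir('.')
import cv2
from mont import *
t=cv2.imread("pics/top1.png");s=cv2.imread("pics/side1.png")
mont([(crop(t,218,145,100,120,5),0,0),(crop(s,190,190,150,140,2),500,0),(crop(t,150,100,290,300,1),500,290)],"pics/m3.png")
E
```

```text
t1.9 [ 0.4844 -0.185   0.1204] F [-1.74  0.48 -0.37] w0.0852 g0.0
False
t3.9 [ 0.4847 -0.1841  0.0053] F [ 0.19 -0.65  0.08] w0.0857 g0.0
t4.4 [ 0.4851 -0.1842  0.0057] F [ 0.32 -0.18  2.71] w0.0435 g84.3
[-9.99999724e-01 -5.42683914e-06 -5.46502028e-04  5.02384630e-04] [-0.06050345 -0.0004776   0.00559349]
t6.0 [ 0.4839 -0.1836  0.1789] F [ 0.33  0.36 -1.25] w0.0442 g83.8
t10.4 [0.6603 0.106  0.1221] F [-1.12 -0.58 -1.26] w0.0440 g83.9
[0.66029833 0.10614067 0.12204702]
t10.8 [0.6603 0.1061 0.122 ] F [-0.14 -0.29 -1.23] w0.0441 g83.9
```

View pics/m3.png

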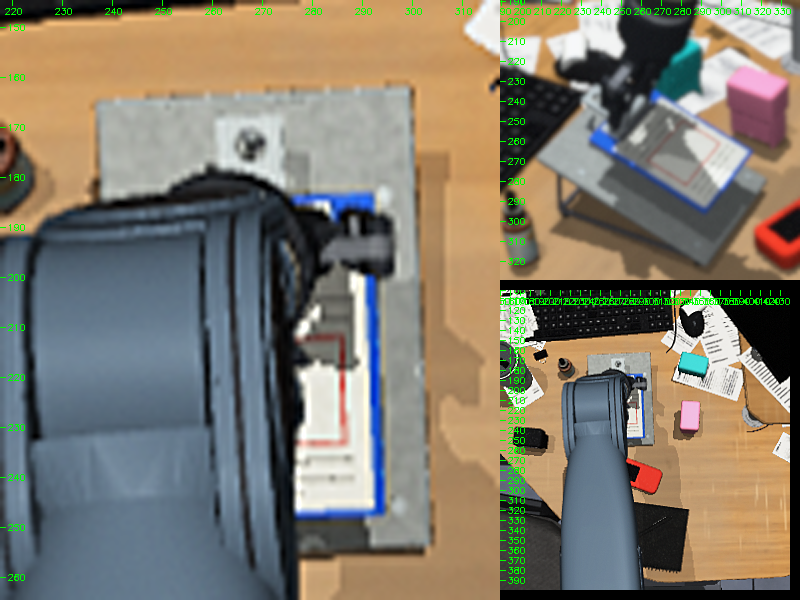

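```bash
python3 - <<'E'
from rob import *
from mont import *
np.set_printoptions(precision=2,suppress=True)
t=pickle.load(open("pics/top1.pkl","rb"));s=pickle.load(open("pics/side1.pkl","rb"))
rr,tr=pickle.load(open("rel.pkl","rb")); rr=R.from_quat(rr)
a=arm.get_state(); rT=R.from_quat(a["ee_rot"]); rc=rT*rr; tc=rT.apply(tr)+a["position"]
print("clip in slope", rS.inv().apply(tc-tS)*1e3, (rS.inv()*rc).as_rotvec())
L=np.array([[75,55,4],[75,-55,4],[-75,-55,4],[-75,55,4],[98,0,4],[98,0,0],[112,15,4],[112,-15,4],[9,-37,4],[-39,-37,4]])/1e3
W=rc.apply(L)+tc; print("pred top\n",proj(t,W),"\nside\n",proj(s,W))
P=np.array([[.09,0,0],[.09,0,.021],[.111,.075,0],[.111,-.075,0],[-.111,-.075,0]]); W2=rS.apply(P)+tS
print("slope top\n",proj(t,W2),"\nside\n",proj(s,W2))
mont([(crop(cv2.imread("pics/top1.png"),253,160,35,25,11),0,0),(crop(cv2.imread("pics/top0.png"),253,160,35,25,11),400,0),(crop(cv2.imread("pics/side1.png"),225,225,100,80,6),0,290)],"pics/m4.png",800,600)
E
```

```text
clip in slope [-9.52 -0.01 44.99] [-0.  0. -0.]
pred top
 [[243.23 185.09]
 [291.35 183.1 ]
 [294.31 247.7 ]
 [247.1  249.46]
 [266.72 173.99]
 [266.88 173.87]
 [259.82 168.1 ]
 [273.   167.54]
 [284.82 212.13]
 [285.82 232.72]] 
side
 [[233.87 259.39]
 [260.83 231.13]
 [316.59 265.2 ]
 [293.01 296.32]
 [239.17 239.47]
 [238.86 240.64]
 [230.15 240.03]
 [237.71 232.51]
 [281.18 250.55]
 [299.26 261.63]]
slope top
 [[268.5  171.94]
 [267.74 172.52]
 [236.42 164.42]
 [299.84 161.71]
 [303.81 254.  ]] 
side
 [[234.9  253.11]
 [236.46 247.22]
 [207.93 267.96]
 [245.16 230.42]
 [324.2  278.92]]
```

View pics/m4.png

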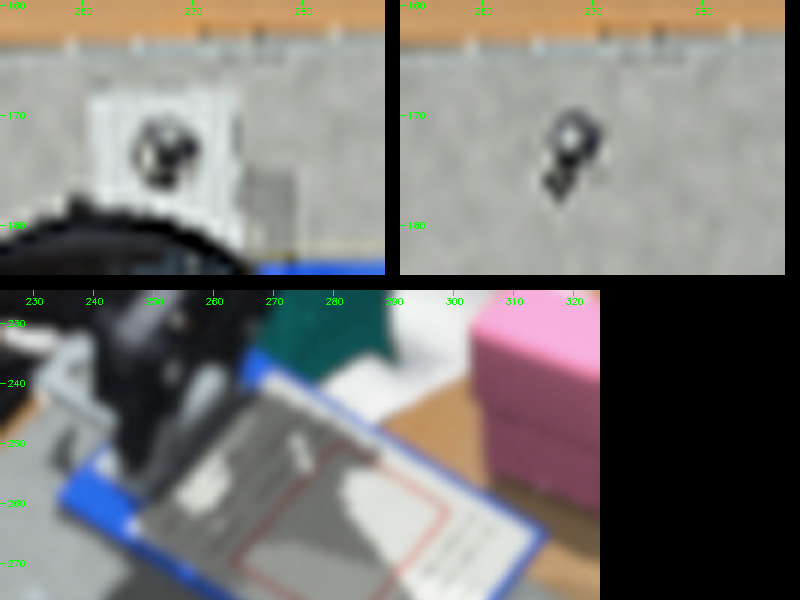

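```bash
python3 - <<'E'
from rob import *
a=np.array(arm.get_state()["position"]); n=rS.apply([0,0,1])
print(arm.move_l(a-n*.022,v=.06,contact_N=5)); say()
hit=arm.move_l(a-n*.047,v=.025,contact_N=4)
b=arm.get_state()["position"]; print(hit,"h left",45-1e3*(a-b)@n,"slope lateral",rS.inv().apply(b-a)*1e3); say()
snap(2)
E
python3 - <<'E'
import cv2
from mont import *
mont([(crop(cv2.imread("pics/top2.png"),228,150,85,112,5),0,0),(crop(cv2.imread("pics/side2.png"),200,220,125,110,3),425,0)],"pics/m5.png",800,600)
E
```

```text
False
t11.4 [0.6673 0.1062 0.1001] F [-0.23 -0.06 -1.05] w0.0440 g83.8
True h left 0.22690480282140157 slope lateral [-4.95282453e-01  1.00092750e-02 -4.47730952e+01]
t12.2 [0.6751 0.1064 0.0798] F [-0.55 -0.44  4.78] w0.0441 g84.3
```

View pics/m5.png

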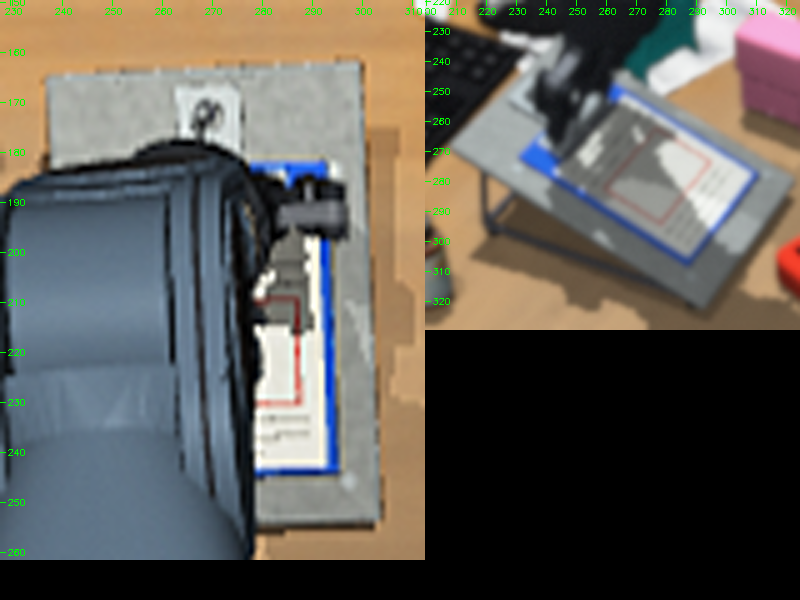

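```bash
cat >> rob.py <<'E'
flipY=R.from_matrix(np.array([[0,1,0],[1,0,0],[0,0,-1.]]))  # tool x=obj y, tool y=obj x
ST=np.array([.5405,.3215,-.08])
E
python3 - <<'E'
from rob import *
n=rS.apply([0,0,1])
arm.ungrasp(); say()
arm.move_l(arm.get_state()["position"]+n*.10,v=.12)
q=(pose(ST)[0]*flipY).as_quat()
arm.move_pose([ST[0],ST[1],.16],q); say(); snap(3)
E
python3 - <<'E'
import cv2
from mont import *
mont([(crop(cv2.imread("pics/top3.png"),228,150,85,112,5),0,0),(crop(cv2.imread("pics/side3.png"),180,220,145,110,2.5),430,0),(crop(cv2.imread("pics/top3.png"),120,140,130,130,2.8),430,280)],"pics/m6.png",800,600)
E
```

```text
t12.8 [0.673  0.1063 0.0769] F [ 0.79  0.3  -0.17] w0.0853 g0.0
t18.0 [0.5405 0.3214 0.1601] F [ 0.04 -0.67 -0.18] w0.0856 g0.0
```

View pics/m6.png

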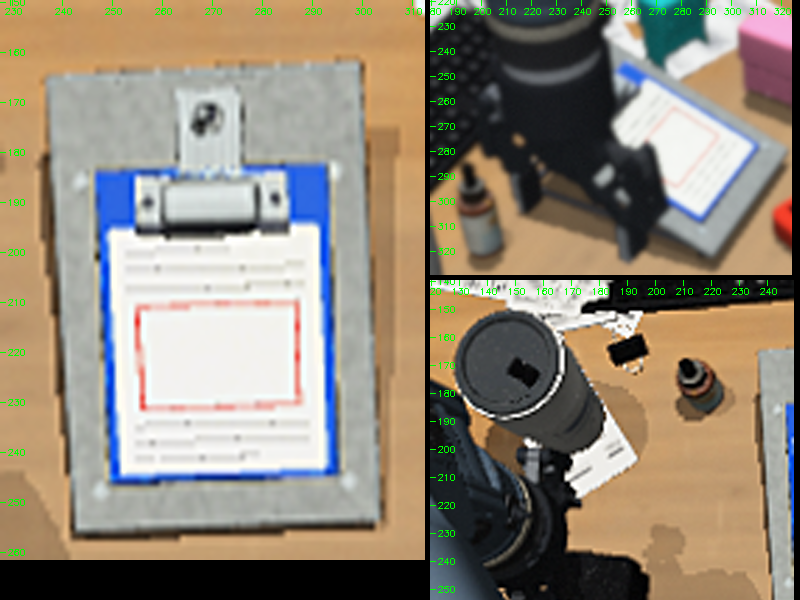

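```bash
python3 - <<'E'
from rob import *
np.set_printoptions(precision=4,suppress=True)
t=pickle.load(open("pics/top3.pkl","rb"))
C=np.array([[75,55,4],[75,-55,4],[-75,-55,4],[-75,55,4],[9.5,37.5,4],[9.5,-37.5,4],[-39.5,-37.5,4],[-39.5,37.5,4]])/1e3
px=np.array([[97,168],[327,163],[338,472],[113,482],[135,306],[298,300],[300,402],[143,410]])/5.+[227.5,149.5]
# params in slope frame: x,y,yaw
def W(p): return rS.apply(R.from_euler('z',p[2]).apply(C)+[p[0],p[1],0])+tS
g=lambda p:(proj(t,W(p))-px).ravel()
s=least_squares(g,[-.011,0,0],loss='soft_l1',x_scale=[.01,.01,.1]); print("clip in slope",s.x,"\n",g(s.x).reshape(-1,2))
# tumbler from lid centre (x,y at z=.189)
for lab,z,u in(("tumbler",.189,np.array([508-430,368-280])/2.8+[119.5,139.5]),("drop",.1,np.array([688-430,366-280])/2.8+[119.5,139.5])):
    h=least_squares(lambda p:(proj(t,[p[0],p[1],z])-u).ravel(),[.65,.35]); print(lab,h.x)
E
```

```text
clip in slope [-0.0101 -0.0014 -0.0066] 
 [[-0.394   0.3866]
 [ 0.0682 -0.2272]
 [ 0.2836  0.3847]
 [-0.3348 -0.2038]
 [ 0.7265 -0.0173]
 [-0.4299  0.1437]
 [ 0.0036  0.0558]
 [ 0.1513 -0.5499]]
tumbler [0.694  0.3664]
drop [0.7183 0.2409]
```

```bash
python3 - <<'E'
from rob import *
arm.move_l([ST[0],ST[1],.07],v=.1)
print(arm.move_l([ST[0],ST[1],.042],v=.05,contact_N=6)); say()
arm.close_gripper(60); say()
p=np.array(arm.get_state()["position"])
arm.move_l([p[0],p[1],.18],v=.1); say()
# pre-place over the box, stamp underside 25 mm above the paper; stamp origin assumed .042 below TCP
CB=np.array([-.0108,-.0012,-.004])   # clip in slope
rB=rS*R.from_euler('z',CB[2]); box=rS.apply(R.from_euler('z',CB[2]).apply([-.015,0,.004])+[CB[0],CB[1],0])+tS
rt=rB*flipY; n=rB.apply([0,0,1])
arm.move_pose(box+n*(.042+.025+.04),rt.as_quat()); say()
arm.move_l(box+n*(.042+.02),v=.08); arm.wait(.2); say(); snap(4)
E
python3 - <<'E'
import cv2
from mont import *
mont([(crop(cv2.imread("pics/top4.png"),228,150,85,112,5),0,0),(crop(cv2.imread("pics/side4.png"),220,205,105,105,3.5),430,0)],"pics/m7.png",800,600)
E
```

```text
False
t19.9 [0.5404 0.3215 0.0418] F [-0.84 -0.59  0.61] w0.0852 g0.0
t20.4 [0.5408 0.3217 0.0424] F [-0.89 -0.65  1.29] w0.0433 g64.1
t21.9 [0.5403 0.3214 0.1789] F [-0.16 -0.29 -1.57] w0.0434 g64.2
t22.8 [0.5678 0.1042 0.1528] F [ 0.42  0.66 -0.41] w0.0437 g64.1
t23.7 [0.5834 0.1039 0.1112] F [ 0.46 -0.78 -2.06] w0.0435 g64.1
```

View pics/m7.png

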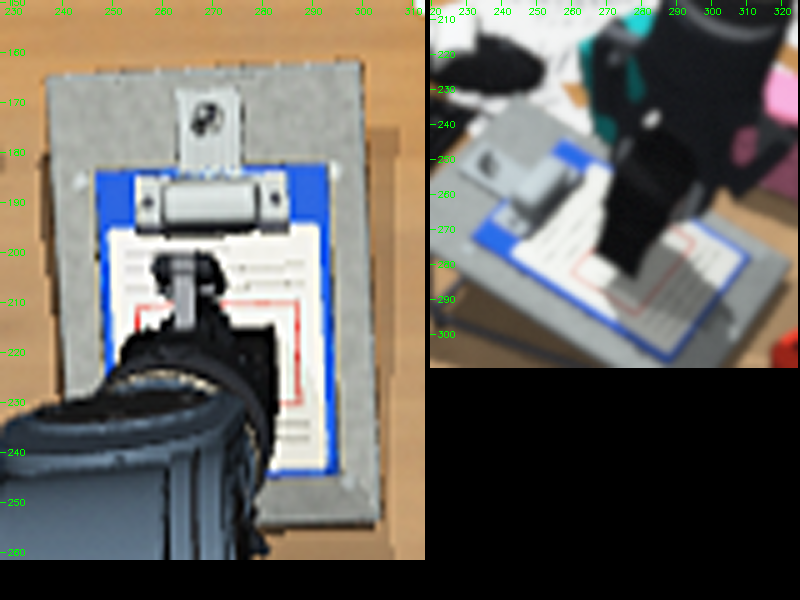

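```bash
python3 - <<'E'
from rob import *
np.set_printoptions(precision=2,suppress=True,linewidth=150)
t=pickle.load(open("pics/top4.pkl","rb"));s=pickle.load(open("pics/side4.pkl","rb"))
a=arm.get_state(); rT=R.from_quat(a["ee_rot"]); ro=rT*flipY.inv(); to=a["position"]+ro.apply([0,0,-.0424])
L=np.array([[x,y,z] for z in(85,42) for x in(22,-22) for y in(34,-34)])/1e3
print("stamp pts top/side"); print(np.c_[L*1e3,proj(t,ro.apply(L)+to),proj(s,ro.apply(L)+to)])
F=np.array([[x,y,z] for z in(0,) for x in(17,-17) for y in(32,-32)])/1e3
print("feet"); print(np.c_[F*1e3,proj(t,ro.apply(F)+to),proj(s,ro.apply(F)+to)])
g=t["pixels"].max(2); print("top img cols 246..290"); 
for r in range(213,236,2): print(r,g[r,246:290])
E
```

```text
stamp pts top/side
[[ 22.    34.    85.   251.59 218.35 272.17 252.01]
 [ 22.   -34.    85.   282.59 217.25 288.34 233.89]
 [-22.    34.    85.   252.67 238.09 290.06 263.11]
 [-22.   -34.    85.   283.48 237.05 305.55 244.43]
 [ 22.    34.    42.   253.76 215.49 267.73 264.84]
 [ 22.   -34.    42.   283.69 214.43 283.64 246.68]
 [-22.    34.    42.   254.79 234.57 285.09 275.7 ]
 [-22.   -34.    42.   284.55 233.56 300.37 257.  ]]
feet
[[ 17.    32.     0.   256.71 214.97 266.01 277.35]
 [ 17.   -32.     0.   283.93 214.01 280.69 260.2 ]
 [-17.    32.     0.   257.46 229.25 279.04 285.54]
 [-17.   -32.     0.   284.57 228.31 293.29 268.02]]
top img cols 246..290
213 [181 191 158 232 234 255 246 246 255 236 255 254 252 255 213 189  21 181 173 177 193  17  27  17  25  25   9  55 244 255 251 250 250 250 252 253 252
 247 244 246 252 237 254 245]
215 [180 184 123 235 235 255 249 255 255 196 236 115 202 215   8  25  45 133 128 125  95  28  38  33  17  30  24  24  93 131 124 125 123 125 125  62  42
 247 251 247 254 235 255 246]
217 [173 174  82 243 237 255 255 141   0   0   0   0   3  26  
[... 1067 characters left out ...]
3  29  33  21  24  25  24  24  24  25  21  27  44  58  36  22  20  35  57  62  53  60  55  56  46  55  56  26  16  16   6
  69 255 245 243 216 221 238]
231 [ 25  27  27  26  24  23  25  27  27  26  25  24  24  25  23  23  25  28  32  35  47  60  74  81  70  62  59  62  64  68  55  43  52  55  27  11   0
  28 255 231 227 227 228 233]
233 [ 24  19  19  30  50  40  45  44  45  49  56  63  82  82 101 121 120  91  94 108  85  67  66  60  61  62  61  69  62  38  41  10  43  47  56  15  18
 173 253 235 234 233 233 232]
235 [124 129 143 115 115 103 111 113 102 109 107  98  77  74  74  62  57  58  58  57  59  60  60  57  61  75  74  48  40  41  20  99  32  39  50  32  12
 178 229 217 220 217 215 209]
```

```bash
python3 - <<'E'
from rob import *
n=rS.apply([0,0,1]); p=np.array(arm.get_state()["position"])
d=rS.apply([.001,-.0008,0])
arm.move_l(p+d,v=.03); arm.wait(.3); f0=np.array(arm.get_state()["ft_force"]); say()
p=np.array(arm.get_state()["position"])
print(arm.move_l(p-n*.024,v=.015,contact_N=2.5)); a=arm.get_state()
print("travel mm",(p-a["position"])@n*1e3,"dFn",(np.array(a["ft_force"])-f0)@n); arm.wait(.3); a=arm.get_state(); print("dFn",(np.array(a["ft_force"])-f0)@n,"trav",(p-a["position"])@n*1e3); say()
pickle.dump((p,f0),open("pre.pkl","wb")); snap(5)
E
python3 - <<'E'
import cv2
from mont import *
mont([(crop(cv2.imread("pics/top5.png"),242,195,55,58,7),0,0),(crop(cv2.imread("pics/side5.png"),248,235,64,66,6.2),395,0)],"pics/m8.png",800,420)
E
```

```text
t24.3 [0.5842 0.1032 0.1113] F [-0.32 -0.61  0.2 ] w0.0436 g64.1
True
travel mm 21.80980738229608 dFn 1.6667493714755175
dFn 0.6866978799923189 trav 22.55934327458966
t25.9 [0.59   0.1032 0.0894] F [0.69 0.26 1.31] w0.0434 g64.5
```

View pics/m8.png

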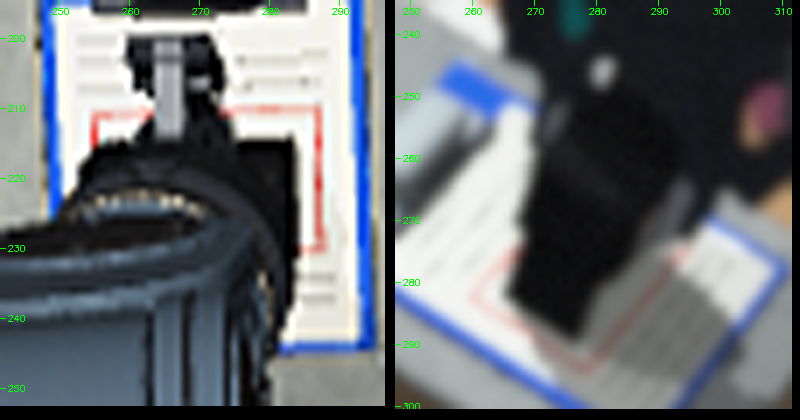

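```bash
python3 - <<'E'
from rob import *
n=rS.apply([0,0,1]); p,f0=pickle.load(open("pre.pkl","rb"))
u=rS.apply([.0008,0,0]); p=p+u
arm.move_l(p-n*.018,v=.02)
def F():
    v=[]
    for _ in range(6): arm.wait(.04); v.append((np.array(arm.get_state()["ft_force"])-f0)@n)
    return np.mean(v)
arm.wait(.2); f1=F(); print("free",f1)
for d in [21,24,27,30,33,34.5,35.5,36,36.5,37,37.5,38,38.5,39,39.5]:
    arm.move_l(p-n*d/1e3,v=.015); f=F()-f1; a=arm.get_state()
    e=rS.inv().apply(np.array(a["position"])-(p-n*d/1e3))*1e3
    print(d,"%.2f"%f,"actual %.2f"%((p-a["position"])@n*1e3),np.round(e,1))
    if f>9.6: break
say()
E
```

```text
free -1.5897873224067165
21 0.68 actual 20.98 [0. 0. 0.]
24 2.06 actual 23.94 [0.2 0.  0.1]
27 3.54 actual 26.98 [0.1 0.  0. ]
30 4.90 actual 29.99 [ 0.1 -0.   0. ]
33 6.89 actual 32.90 [ 0.1 -0.   0.1]
34.5 7.24 actual 34.32 [0.1 0.  0.2]
35.5 8.02 actual 35.20 [0.1 0.  0.3]
36 8.93 actual 35.58 [ 0.2 -0.   0.4]
36.5 11.16 actual 35.71 [ 0.2 -0.   0.8]
t31.9 [0.5973 0.1034 0.0781] F [-7.03 -1.07  8.55] w0.0436 g65.6
```

```bash
python3 - <<'E'
from rob import *
snap(6)
a=cv2.imread("pics/top5.png",0).astype(np.float32);b=cv2.imread("pics/top6.png",0).astype(np.float32)
for n,(x,y,w,h) in dict(clip=(245,165,50,28),rightedge=(284,200,16,50)).items():
    print(n,cv2.phaseCorrelate(a[y:y+h,x:x+w].copy(),b[y:y+h,x:x+w].copy()))
say(); print(arm.sign_off())
E
```

```text
clip ((-0.03216322454886722, 0.0955075982765976), 0.9837120688756307)
rightedge ((0.09647812099398134, -0.01068043675307706), 0.9870276778936387)
t32.0 [0.5973 0.1034 0.078 ] F [-5.9  -0.29  7.27] w0.0433 g65.6
the job is handed in; nothing more can be done
None
```

I handed the job in at 32 s: the clipboard hangs flat and straight by its eye on the peg, and the arm still holds the stamp on the red box, pressed to its stop with about 10 N, within about 1–2 mm of centre by camera measurement.

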